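Find the loose spice-jar cap and flag it

ROBOT

A 6-joint arm with a two-finger parallel gripper is mounted at the origin on a cart in front of the work surface, level with it; the furniture and walls round the work are solid. World frame = base frame: x ahead of the robot, y to its left, z up, the work surface at z = 0. Lengths are in m, angles in rad, forces in N, time in s.
With the tool pointing down it reaches from about 0.375 to 0.975 m from the base axis. Payload 3.8 kg.
Tool frame: the origin (TCP) lies midway between the tips of the shut fingers; the grasp point (between the pads) lies 19 mm behind it; z points along the fingers, y is the line along which they close (so a half turn about z gives the same grasp; the last joint's range is limited). The gripper opens to 88 mm and grips with 3 to 60 N. Pads are 18 mm wide; open, the fingers measure 123 mm over their backs; the gripper's body (75 mm by 187 mm) begins 45 mm behind the grasp point.
Start: joints at [1.099, 0.264, 1.604, -0, 1.274, -0.037], TCP at [0.284, 0.612, 0.239] pointing down, gripper open.
Joint ranges: [-2.63, 2.63], [-0.94, 2.18], [0.31, 2.57], [-1.31, 4.45], [0, 2.66], [-2.55, 2.55]. Speed limits (rad/s): [2.57, 2.57, 3.14, 3.14, 3.14, 3.14].

INTERFACE

Orientations are given as a rotation vector (axis times angle).
In Python, from cell import manip, inverse_kinematics, cams, order gives the robot as it stands. Calls block until the motion is done:
- manip.move_pose(position, orientation): joint-space move of the TCP to a pose.
- manip.move_linear(position, rate=0.15, rot=None): straight line of the TCP; rot=None keeps the orientation; rate is the mean speed in m/s.
- manip.set_joints(angles): joint-space move.
- manip.set_gripper(opening, force=None): finger opening in m; force is the grip in N (None keeps the last); returns when the fingers have stopped.
- manip.dwell(seconds).
- inverse_kinematics(position, orientation): joint angles nearest the present ones, or None.
- manip.state(): the state.
- cams.capture(name): name is "scene" or "top"; returns a dict with "image" (400x640x3 uint8, blue, green, red), "z_map" (400x640 float32, m along the optical axis (not along the pixel's ray), 0 where there is no reading), "intrinsics" (3x3 intrinsics, pixels), "position" and "orientation" of the camera in the world. Camera axes: x right, y down, z forward; pixel columns grow to the right and rows downward; lengths in m; the calibration is good to about 2 mm. A picture is of the moment at which its call begins.
A pose or a line that the arm cannot do raises manip.IKError and nothing moves.
- order.close_job(): hands the job in; it is judged then, once.
The state is a dict: "clock": time; "joint_pos": joint angles; "joint_velocities": joint speeds; "tau": joint torques, N m; "tool_pos": TCP position; "tcp_rot": TCP orientation; "contact_force": force on the tool from outside, world axes, zero at the start; "moment": the same for the moment, N m; "gripper_width": finger opening in m; "grasp_force": force on a finger pad.
Only numpy, scipy, OpenCV 4.12 (cv2) and the standard library are available. Lean on these libraries where they do the work, as an engineer would, in place of code of your own. Each camera call takes 0.05 s, during which the arm holds its last target. There are 200 camera calls.

TASK

One of the three spice jars, and only one, has a wing cap that was not done up. Try the caps by feel with a gentle anticlockwise (undoing) twist; do not twist so hard that a jar turns round in its collar. Turn the loose cap on to about an eighth of a turn so that it shows, then stand the wooden marker upright in the middle of the cork pad in front of that jar, and leave everything else where it is.

Things in the scene. Friction and masses are not known exactly. Their poses are not given: they have to be found in the camera images.
- stand_a: fixed wooden stand, board 200 (x) x 100 (y) x 12 mm; origin at the centre of its underside, +x away from the robot, z up. A jar is fixed in a low collar (radius 33 mm, to z = 31 mm) at x = +50 mm; in front, centred at x = -55 mm, a square cork pad 70 x 70 mm, top at z = 16 mm. The three stand side by side in any order
- stand_b: fixed wooden stand, board 200 (x) x 100 (y) x 12 mm; origin at the centre of its underside, +x away from the robot, z up. A jar is fixed in a low collar (radius 33 mm, to z = 31 mm) at x = +50 mm; in front, centred at x = -55 mm, a square cork pad 70 x 70 mm, top at z = 16 mm. The three stand side by side in any order
- stand_c: fixed wooden stand, board 200 (x) x 100 (y) x 12 mm; origin at the centre of its underside, +x away from the robot, z up. A jar is fixed in a low collar (radius 33 mm, to z = 31 mm) at x = +50 mm; in front, centred at x = -55 mm, a square cork pad 70 x 70 mm, top at z = 16 mm. The three stand side by side in any order
- jar_a: spice jar in the collar of the stand of that letter, 45 mm wide; origin at the centre of its underside (12 mm over the worktop), z up. Its x axis is where its cap's wing pointed at the start. A loose cap turns at 0.2 N m or less all the way; a tight cap holds to 4 N m, so twisted over about 0.9 N m the whole jar turns in its collar: that must not happen
- jar_b: spice jar in the collar of the stand of that letter, 45 mm wide; origin at the centre of its underside (12 mm over the worktop), z up. Its x axis is where its cap's wing pointed at the start. A loose cap turns at 0.2 N m or less all the way; a tight cap holds to 4 N m, so twisted over about 0.9 N m the whole jar turns in its collar: that must not happen
- jar_c: spice jar in the collar of the stand of that letter, 45 mm wide; origin at the centre of its underside (12 mm over the worktop), z up. Its x axis is where its cap's wing pointed at the start. A loose cap turns at 0.2 N m or less all the way; a tight cap holds to 4 N m, so twisted over about 0.9 N m the whole jar turns in its collar: that must not happen
- cap_a: grey screw cap, 52 mm wide, on the jar of that letter; origin on its axis at its lower edge, 95 mm over the worktop. On top a wing (grip bar) 46 mm long along x, 14 mm thick along y, 25 to 49 mm above the origin: grip the thickness. Turns about the vertical only, anticlockwise from above = undoing (up to 1.6 rad; clockwise is its stop), and stays where left. All look alike
- cap_b: grey screw cap, 52 mm wide, on the jar of that letter; origin on its axis at its lower edge, 95 mm over the worktop. On top a wing (grip bar) 46 mm long along x, 14 mm thick along y, 25 to 49 mm above the origin: grip the thickness. Turns about the vertical only, anticlockwise from above = undoing (up to 1.6 rad; clockwise is its stop), and stays where left. All look alike
- cap_c: grey screw cap, 52 mm wide, on the jar of that letter; origin on its axis at its lower edge, 95 mm over the worktop. On top a wing (grip bar) 46 mm long along x, 14 mm thick along y, 25 to 49 mm above the origin: grip the thickness. Turns about the vertical only, anticlockwise from above = undoing (up to 1.6 rad; clockwise is its stop), and stays where left. All look alike
- marker: loose plain wooden marker, 90 g: a foot 36 (x) x 46 (y) x 8 mm with an upright blank tag 12 (x) x 40 (y) mm rising from it to 73 mm; origin at the centre of the foot's underside, z up. Grip the 12 mm thickness of the tag (fingers closing along its x) near the top. It starts on the worktop either to the left or to the right of the stands
- tomato_tin: bystander: low tin, 76 mm wide, 58 mm high, standing on the side of the stands where the marker is not; origin at the underside
- tuna_tin: bystander: flat round tin, 86 mm wide, 40 mm high, in front of the stands; origin at the underside
- lemon_a: bystander: lemon, 77 x 51 x 52 mm, in front of the stands; origin at the underside
- onion: bystander: onion, about 80 mm wide, 85 mm high, right of the stands; origin at the underside
- mug: bystander: mug, 93 mm high, behind the stands; origin at the underside
- pepper_mill: bystander: wooden pepper mill, 58 mm wide, 170 mm high, left of the stands; origin at the underside
- spoon: bystander: metal spoon, 188 mm long, lying at the front left; origin at the underside
- pad_a (a point): centre of the top of the cork pad of stand_a, 16 mm over the worktop
- pad_b (a point): centre of the top of the cork pad of stand_b, 16 mm over the worktop
- pad_c (a point): centre of the top of the cork pad of stand_c, 16 mm over the worktop
- mark_a (a point): point on that jar's side, 21 mm from its axis, 72 mm over the worktop: shifts if the jar turns in its collar (2.5 mm = 0.12 rad)
- mark_b (a point): point on that jar's side, 21 mm from its axis, 72 mm over the worktop: shifts if the jar turns in its collar (2.5 mm = 0.12 rad)
- mark_c (a point): point on that jar's side, 21 mm from its axis, 72 mm over the worktop: shifts if the jar turns in its collar (2.5 mm = 0.12 rad)
There are look-alikes about, which are no part of the job. What is shaped like the marker but pink is not meant.

How it is judged:
By the outcome, as a careful person would: the job done as asked, in the order asked, and still so for the second after the job is handed in, with the robot touching nothing.
It also fails if it takes over 72 s, if anything falls off the work surface, if the arm or the gripper's body presses on something with over 40 N, if the wrist force passes 120 N, or if a joint passes its speed limit or range.

## Working session

There is one attempt and no reset: what is moved stays moved. The work goes in short steps, each a Python script; the robot and the scene stay as the last script left them, time stands still between calls to the robot, and variables do not carry over. Pictures are saved under pics/ and viewed, at most 10 in all, crops included, and the job is handed in when it is done.

```bash
mkdir -p pics; ls; python3 - <<'E'
from cell import manip,cams
import cv2,numpy as np
for n in("scene","top"):
    c=cams.capture(n); cv2.imwrite(f"pics/{n}0.png",c["image"]); np.savez(f"{n}0.npz",**c)
    print(n,c["position"],c["orientation"],c["intrinsics"].tolist() if hasattr(c["intrinsics"],'tolist') else c["intrinsics"],(c["z_map"]>0).mean())
print(manip.state())
E
```

```text
pics
scene [-0.50896432 -0.69577979  0.66441749] [-1.81236389  1.00685537 -0.64093473] [[478.39582614565074, 0.0, 317.2155005048116], [0.0, 478.39582614565074, 187.94980746488812], [0.0, 0.0, 1.0]] 0.99615625
top [ 0.3092522  -0.02799132  1.30821785] [-2.08940776  2.12762638 -0.18293074] [[412.0373104426123, 0.0, 322.3867679970994], [0.0, 412.0373104426123, 202.39442914087397], [0.0, 0.0, 1.0]] 0.99626171875
{'clock': 0.1, 'joint_pos': array([ 1.09909682e+00,  2.64655870e-01,  1.60524270e+00,  1.30920623e-05,
        1.27373739e+00, -3.69259996e-02]), 'joint_velocities': array([ 0.00068597, -0.00060253, -0.00227044, -0.00175502, -0.0024525 ,
        0.00073052]), 'tau': array([ 1.36940625e-04, -5.03614533e+01, -3.58074653e+01,  7.30489567e-02,
        2.33335316e-02, -8.69477230e-05]), 'tool_pos': array([0.28402755, 0.61160808, 0.23752448]), 'tcp_rot': array([-0.67746645, -3.06713682,  0.00310092]), 'contact_force': array([ 0.19654784, -0.66880617, -0.30229143]), 'moment': array([-0.01842981, -0.03823261,  0.02743565]), 'grasp_force': 0.0, 'gripper_width': 0.08789745560754475}
```

View pics/top0.png

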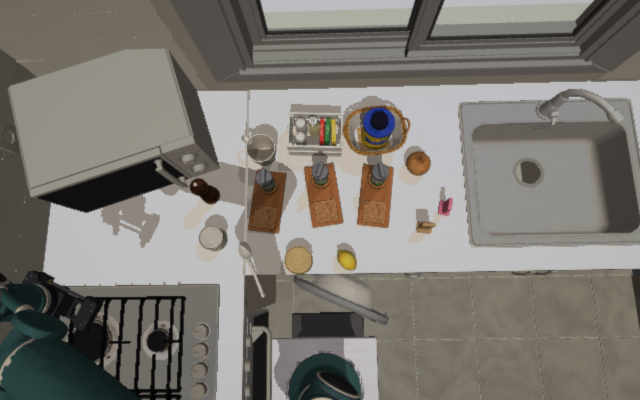

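View pics/scene0.png

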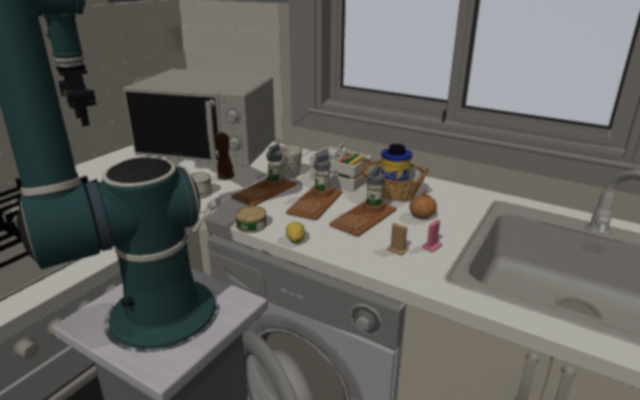

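The top view shows stands at columns 267, 324 and 376, with wing caps at about (265,180), (321,175) and (378,172). The wooden marker is at (425,228) and the pink look-alike at (446,206). Next I measure them from depth.

```bash
cat > h.py <<'E'
import numpy as np,cv2
from scipy.spatial.transform import Rotation as R
def cloud(c):
    K=c["intrinsics"];v,u=np.mgrid[0:400,0:640];z=c["z_map"]
    p=np.stack([(u-K[0,2])/K[0,0]*z,(v-K[1,2])/K[1,1]*z,z],-1)
    return p@R.from_rotvec(c["orientation"]).as_matrix().T+c["position"]
def proj(c,P):
    q=(np.atleast_2d(P)-c["position"])@R.from_rotvec(c["orientation"]).as_matrix()
    return (q/q[:,2:])@c["intrinsics"].T
def onplane(c,uv,z):
    uv=np.atleast_2d(uv).astype(float)
    d=np.c_[uv,np.ones(len(uv))]@np.linalg.inv(c["intrinsics"]).T@R.from_rotvec(c["orientation"]).as_matrix().T
    return c["position"]+d*((z-c["position"][2])/d[:,2])[:,None]
def rect(xy):
    (cx,cy),(w,h),a=cv2.minAreaRect(np.float32(xy*1000))
    if w<h: a+=90;w,h=h,w
    return np.array([cx,cy])/1000,w,h,(a+90)%180-90   # centre, long, short mm, long-axis angle deg
E
python3 - <<'E'
from h import *
for n in("top","scene"):
    c=dict(np.load(n+"0.npz"));P=cloud(c);hsv=cv2.cvtColor(c["image"],cv2.COLOR_BGR2HSV)
    z=P[...,2]; print(n)
    ws=(np.abs(P[...,0]-.6)<.35)&(np.abs(P[...,1])<.4)
    print("table z",np.median(z[ws]))
    brown=(hsv[...,0]<20)&(hsv[...,1]>70)
    for nm,m in(("board",brown&(z>.004)&(z<.024)&ws),("high",(z>.129)&(z<.16)&ws&(hsv[...,1]<90)),("mid",brown&(z>.03)&(z<.1)&ws)):
        k,l,s,ce=cv2.connectedComponentsWithStats(m.astype(np.uint8))
        for i in range(1,k):
            if s[i,4]<12: continue
            q=P[l==i];r=rect(q[:,:2]);print(nm,ce[i].round(1),s[i,4],np.round(r[0],4),np.round(r[1:],1),"zmed/max",np.round([np.median(q[:,2]),q[:,2].max()],4))
    cv2.imwrite(f"pics/{n}z.png",cv2.resize(c["image"][150:250,235:460] if n=="top" else c["image"][130:260,230:450],None,fx=3.5,fy=3.5,interpolation=cv2.INTER_CUBIC))
E
```

```text
top
table z 0.003079461597346178
board [359.6 134.3] 32 [ 0.7949 -0.1279] [52.5 16.6 -1.4] zmed/max [0.0052 0.0094]
board [361.6 146.5] 12 [ 0.752  -0.1341] [20.8  9.2  7.3] zmed/max [0.0055 0.0075]
board [323.5 199.8] 1483 [ 0.5918 -0.0027] [200.2  98.8   7.7] zmed/max [0.0138 0.0239]
board [374.2 200.6] 1485 [ 0.5865 -0.1702] [199.6  98.4  -7.5] zmed/max [0.0136 0.0239]
board [267.1 206.5] 1454 [0.5764 0.1776] [201.3  99.9  -7.6] zmed/max [0.014  0.0233]
board [214.2 198.2] 35 [0.5909 0.3494] [ 53.5  26.  -30.6] zmed/max [0.016  0.0225]
board [422.2 228.6] 79 [ 0.4811 -0.3187] [40.6 32.7 89. ] zmed/max [0.0085 0.0236]
high [218.9  74.5] 45 [0.9481 0.3069] [ 43.4   3.9 -90. ] zmed/max [0.1434 0.1598]
high [200.  134.8] 190 [0.7844 0.3646] [221.8  44.8   6.1] zmed/max [0.1438 0.16  ]
high [319.4 169.4] 80 [0.6404 0.0033] [ 45.1  13.6 -17.7] zmed/max [0.1437 0.1507]
high [381.2 169.6] 81 [ 0.6355 -0.1778] [45.7 15.3 10.3] zmed/max [0.1434 0.15  ]
high [262.7 175.9] 87 [0.6249 0.1713] [45.7 15.  -3.2] zmed/max [0.144  0.1498]
mid [376.4 130.5] 656 [ 0.7842 -0.1728] [204.5 161.4 -82.9] 
[... 2517 characters left out ...]
   29.8 -57.6] zmed/max [0.06 0.1 ]
mid [344.4 157.2] 54 [ 0.7847 -0.0036] [117.   43.5  32.1] zmed/max [0.0879 0.0968]
mid [367.5 166. ] 166 [ 0.7743 -0.0823] [138.3  60.7   4.9] zmed/max [0.0759 0.0995]
mid [404.3 183.7] 546 [ 0.7475 -0.2248] [222.   94.6 -13.5] zmed/max [0.06   0.0984]
mid [422.8 203.7] 416 [ 0.668  -0.3158] [ 71.   50.6 -89.1] zmed/max [0.051  0.0831]
mid [368.1 204.1] 16 [ 0.6162 -0.1745] [40.2 12.6 63.6] zmed/max [0.0312 0.0339]
mid [380.9 204.3] 15 [ 0.6347 -0.2054] [42.2 10.8  1.9] zmed/max [0.0311 0.0359]
mid [252.2 205.5] 13 [0.4192 0.0955] [ 17.3   4.1 -57.5] zmed/max [0.039  0.0411]
mid [398.6 232.8] 202 [ 0.4766 -0.3246] [37.3  9.6 84.2] zmed/max [0.0526 0.0746]
```

View pics/topz.png

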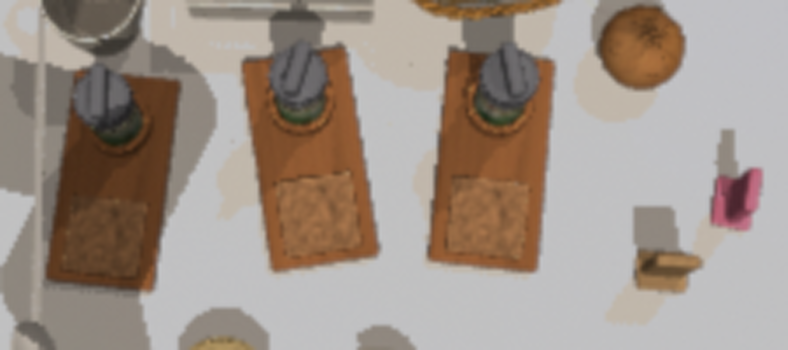

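Each view is consistent in itself, but they disagree by about 7 mm in y. I'll move over the left cap and use the gripper, whose pose is known, to settle the calibration.

```bash
cat >> h.py <<'E'
def rot(a): # tool down, tool x (across the closing line) at world angle a
    x=np.array([np.cos(a),np.sin(a),0]);z=np.array([0,0,-1.]);return R.from_matrix(np.c_[x,np.cross(z,x),z]).as_rotvec()
def pca(q):
    m=q.mean(0);w,V=np.linalg.eigh(np.cov((q-m).T));v=V[:,1];return m,(np.degrees(np.arctan2(v[1],v[0]))+90)%180-90
E
python3 - <<'E'
from h import *
from cell import *
for n in("top","scene"):
    c=dict(np.load(n+"0.npz"));P=cloud(c)
    for xy in((.6245,.168),(.640,0),(.6365,-.181)):
        m=(np.hypot(P[...,0]-xy[0],P[...,1]-xy[1])<.034)&(P[...,2]>.133)&(P[...,2]<.165)
        q=P[m][:,:2];print(n,xy,m.sum(),rect(q),pca(q))
c=dict(np.load("top0.npz"));P=cloud(c);m=(P[...,2]>.14)&(P[...,0]>.66)&(P[...,0]<.9)&(abs(P[...,1])<.3);print("tall",P[m].min(0),P[m].max(0))
for a in(-2,178): print(a,inverse_kinematics([.6245,.168,.26],rot(np.radians(a))))
for a in(-2,178): print("mk",a,inverse_kinematics([.479,-.321,.2],rot(np.radians(90+a))))
q=min((inverse_kinematics([.6245,.168,.26],rot(np.radians(a))) for a in(-2,178)),key=lambda q:abs(q[5]+.3))
manip.set_joints(q);manip.set_gripper(.04)
s=manip.state();print(s["clock"],s["tool_pos"],s["joint_pos"],R.from_rotvec(s["tcp_rot"]).as_matrix().round(3))
for n in("top","scene"):
    c=cams.capture(n);np.savez(n+"1.npz",**c);P=cloud(c)
    print(n,"tcp px",proj(c,s["tool_pos"]))
    t=s["tool_pos"]
    m=(np.hypot(P[...,0]-t[0],P[...,1]-t[1])<.14)&(P[...,2]>.25)
    for lo,hi in((.25,.3),(.3,.34),(.34,.38),(.38,.5)):
        k=m&(P[...,2]>lo)&(P[...,2]<hi)
        if k.sum()>10:print(lo,k.sum(),rect(P[k][:,:2]),P[k].min(0).round(3),P[k].max(0).round(3))
im=c["image"];u,v=proj(c,s["tool_pos"])[0,:2].astype(int)
cv2.imwrite("pics/s1.png",cv2.resize(im[v-70:v+40,u-70:u+70],None,fx=5,fy=5,interpolation=cv2.INTER_CUBIC))
E
```

```text
top (0.6245, 0.168) 84 (array([0.62486365, 0.17129453]), 45.67348098754883, 14.992072105407715, -3.15350341796875) (array([0.62364982, 0.17035752]), np.float64(-3.17884450036172))
top (0.64, 0) 76 (array([0.64068994, 0.00322196]), 44.522857666015625, 13.616375923156738, -17.74628448486328) (array([0.63957918, 0.00342823]), np.float64(-18.189843663737378))
top (0.6365, -0.181) 79 (array([ 0.63547382, -0.17780618]), 45.71398162841797, 15.253926277160645, 10.27035903930664) (array([ 0.63492157, -0.17665404]), np.float64(9.249458770074511))
scene (0.6245, 0.168) 53 (array([0.62190521, 0.16427983]), 45.26474380493164, 12.743486404418945, 0.07787109166383743) (array([0.6227059, 0.1636604]), np.float64(-4.343733610104778))
scene (0.64, 0) 63 (array([ 0.64074884, -0.00143817]), 45.137969970703125, 20.653806686401367, -25.45989990234375) (array([ 0.63805229, -0.00279103]), np.float64(-20.275994291805034))
scene (0.6365, -0.181) 54 (array([ 0.63557532, -0.18378111]), 42.02631759643555, 12.868892669677734, 7.276614665985107) (array([ 0.63140352, -0.18492167]), np.float64(4.8873808555839275))
ta
[... 1237 characters left out ...]
47, 47.554595947265625, -57.63930892944336) [0.585 0.129 0.381] [0.655 0.206 0.5  ]
scene tcp px [[271.8459586  108.60672804   1.        ]]
0.25 197 (array([0.62370337, 0.16460246]), 81.19811248779297, 26.876323699951172, 87.66178131103516) [0.609 0.125 0.26 ] [0.638 0.205 0.3  ]
0.3 383 (array([0.62156812, 0.16338719]), 171.72201538085938, 72.9769515991211, 89.45355224609375) [0.584 0.077 0.3  ] [0.657 0.25  0.34 ]
0.34 805 (array([0.62275861, 0.16441167]), 190.284912109375, 73.59474182128906, 88.28233337402344) [0.583 0.07  0.34 ] [0.662 0.26  0.38 ]
0.38 1099 (array([0.61272693, 0.1461627 ]), 85.55574798583984, 58.27488327026367, -43.32353210449219) [0.583 0.121 0.38 ] [0.657 0.195 0.5  ]
```

View pics/s1.png

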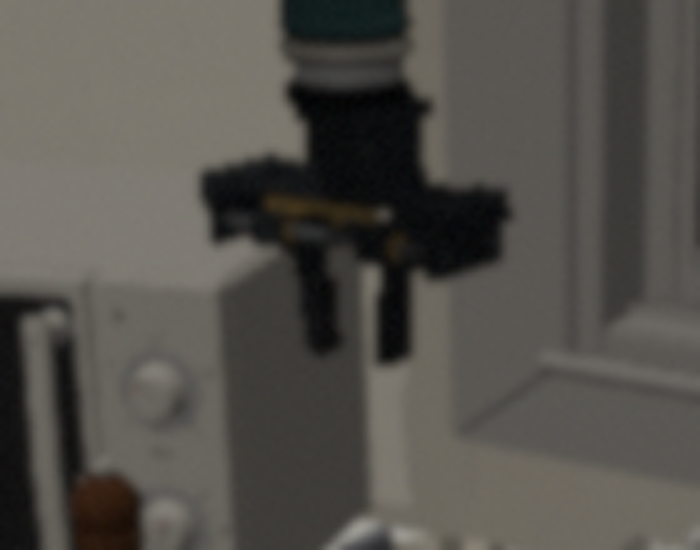

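The view shows the gripper with its fingers hanging at about (320,345) and (393,360) in the crop. The true pose lies between the two views: top needs about (+2, −2.5) mm and scene about (+1, +3.7) mm. Now I test the left cap by feel.

```bash
cat >> h.py <<'E'
JARS={"L":(.626,.168,176.7),"M":(.6415,.0005,161.8),"R":(.637,-.180,9.)}
def grip(manip,name,z=.124):
    x,y,a=JARS[name];r=rot(np.radians(a))
    manip.move_pose([x,y,.21],r);manip.set_gripper(.045,8);manip.move_linear([x,y,z],.1)
    s0=manip.state();print("before",s0["clock"],s0["contact_force"].round(2),s0["moment"].round(3))
    manip.set_gripper(0,8);s=manip.state()
    print("grip8 w",round(s["gripper_width"],4),"F",s["grasp_force"],s["contact_force"].round(2),s["moment"].round(3))
    return s0
def twist(manip,ik,degs,lim=.5):
    s=manip.state();p=s["tool_pos"];r0=R.from_rotvec(s["tcp_rot"]);m0=s["moment"][2]
    for d in degs:
        manip.set_joints(ik(p,(R.from_rotvec([0,0,np.radians(d)])*r0).as_rotvec()))
        s=manip.state();dm=s["moment"][2]-m0
        print(d,"Mz",round(dm,3),"F",s["contact_force"].round(1),"w",round(s["gripper_width"],4),"grip",round(float(s["grasp_force"]),1),round(s["clock"],2))
        if abs(dm)>lim: print("stop");break
E
python3 - <<'E'
from h import *
from cell import *
grip(manip,"L")
manip.set_gripper(0,22);s=manip.state();print(s["contact_force"].round(2),s["moment"].round(3),s["grasp_force"])
twist(manip,inverse_kinematics,[1.5,3],.35)
E
```

```text
before 4.6667 [ 0.14  0.25 -0.05] [ 0.041 -0.013  0.035]
grip8 w 0.0143 F 7.999954177066684 [-0.12  3.97  1.09] [0.734 0.029 0.085]
[-0.18  5.13  1.68] [0.824 0.004 0.289] 22.000054819509387
1.5 Mz -0.251 F [-0.   3.4  1.2] w 0.014 grip 22.0 5.7
3 Mz -0.713 F [-0.   3.6  0.9] w 0.0138 grip 22.0 5.95
stop
```

The left cap resists with about −0.42 N m absolute and doesn't yield, so it is tight. I ease off and try the middle one.

```bash
python3 - <<'E'
from h import *
from cell import *
twist(manip,inverse_kinematics,[-1.7],2)
manip.set_gripper(.045,8);p=manip.state()["tool_pos"];manip.move_linear([p[0],p[1],.19],.2)
grip(manip,"M")
manip.set_gripper(0,18);s=manip.state();print(s["contact_force"].round(2),s["moment"].round(3),s["grasp_force"])
twist(manip,inverse_kinematics,[1,2,3],.35)
s=manip.state();print(s["moment"])
E
```

```text
-1.7 Mz 0.609 F [0.3 3.5 0.2] w 0.0139 grip 22.0 6.2
before 9.2417 [ 0.48  0.31 -0.1 ] [-0.003 -0.014 -0.013]
grip8 w 0.0141 F 8.000008521485142 [0.98 3.12 0.55] [ 0.501 -0.144  0.003]
[2.39 3.89 1.59] [ 0.846 -0.183 -0.013] 18.000091204885393
1 Mz -0.142 F [1.1 4.  1.2] w 0.0139 grip 18.0 10.28
2 Mz -0.041 F [0.9 3.5 1.3] w 0.0136 grip 18.0 10.53
3 Mz -0.151 F [1.3 4.5 1.4] w 0.0139 grip 18.0 10.78
[ 0.61389612 -0.08245207 -0.16435082]
```

```bash
python3 - <<'E'
from h import *
from cell import *
twist(manip,inverse_kinematics,[1.5,3,5,7],.3)
E
```

```text
1.5 Mz 0.069 F [1.4 3.2 1.5] w 0.0136 grip 18.0 11.03
3 Mz 0.084 F [1.3 4.6 1.8] w 0.0135 grip 18.0 11.28
5 Mz 0.116 F [0.4 3.4 1.4] w 0.0138 grip 18.0 11.53
7 Mz 0.153 F [-0.2  3.6  0.8] w 0.0138 grip 18.0 11.78
```

The moment stays under 0.17 N m while it turns, so the middle cap is loose. I turn it on to about 45° in total, release and check.

```bash
python3 - <<'E'
from h import *
from cell import *
twist(manip,inverse_kinematics,[6,12,18,24,30,35.5],.4)
manip.set_gripper(.045,8);p=manip.state()["tool_pos"]
s=manip.state();print(s["contact_force"])
manip.move_linear([p[0],p[1],.2],.2)
manip.move_pose([.48,-.32,.22],rot(np.radians(85)))
s=manip.state();print(s["clock"],s["joint_pos"].round(2))
for n in("top","scene"):
    c=cams.capture(n);np.savez(n+"2.npz",**c);P=cloud(c)
    for xy in((.6245,.168),(.640,0),(.6365,-.181)):
        m=(np.hypot(P[...,0]-xy[0],P[...,1]-xy[1])<.034)&(P[...,2]>.133)&(P[...,2]<.165)
        if m.sum()>10:q=P[m][:,:2];print(n,xy,m.sum(),rect(q)[1:],pca(q))
c=np.load("top2.npz");cv2.imwrite("pics/t2.png",cv2.resize(c["image"][150:260,235:460],None,fx=3.5,fy=3.5,interpolation=cv2.INTER_CUBIC))
c=dict(np.load("top0.npz"));P=cloud(c)
for lo in (.055,.065,.068):
    m=(np.hypot(P[...,0]-.481,P[...,1]+.318)<.035)&(P[...,2]>lo);print("tag",m.sum(),rect(P[m][:,:2]),pca(P[m][:,:2]))
m=(np.hypot(P[...,0]-.481,P[...,1]+.318)<.05)&(P[...,2]>.0085+.0)&(P[...,2]<.02);print("foot",m.sum(),rect(P[m][:,:2]))
m=(c["image"][...,2].astype(int)-c["image"][...,1]>60)&(P[...,2]>.03)&(np.hypot(P[...,0]-.53,P[...,1]+.37)<.08);print("pink",m.sum(),rect(P[m][:,:2]))
E
```

```text
6 Mz 0.206 F [1.5 3.1 1.1] w 0.0139 grip 18.0 12.03
12 Mz 0.209 F [0.7 2.  1.6] w 0.0141 grip 18.0 12.28
18 Mz 0.192 F [-0.1  2.9  2.3] w 0.014 grip 18.0 12.53
24 Mz 0.203 F [0.6 1.5 2.2] w 0.0138 grip 18.0 12.78
30 Mz 0.165 F [0.9 1.2 1.5] w 0.0139 grip 18.0 13.03
35.5 Mz 0.229 F [1.  0.8 0.8] w 0.0135 grip 18.0 13.28
[-0.34609781 -0.67435401  0.1993667 ]
15.8 [-0.63  0.09  1.84  0.    1.21 -0.54]
top (0.6245, 0.168) 84 (45.04478073120117, 14.57856559753418, -1.4654006958007812) (array([0.62355714, 0.17031393]), np.float64(-3.17007533154856))
top (0.64, 0) 77 (46.91582107543945, 13.957467079162598, 27.86559295654297) (array([0.63996686, 0.00309785]), np.float64(25.786140972916172))
top (0.6365, -0.181) 79 (46.179203033447266, 14.706046104431152, 9.670208930969238) (array([ 0.63463772, -0.1767119 ]), np.float64(8.454654693501624))
scene (0.6245, 0.168) 54 (47.62129592895508, 16.25234603881836, -0.7796783447265625) (array([0.62172455, 0.16331109]), np.float64(-1.8149501378012474))
scene (0.64, 0) 40 (50.69943618774414, 12.042135238647461, 31.17247772216797) (array([ 0.6346276 , -0.005
[... 194 characters left out ...]
g 62 (array([ 0.48165381, -0.32078336]), 40.77360534667969, 13.312228202819824, 86.18647003173828) (array([ 0.48042247, -0.31815155]), np.float64(85.89368207761407))
tag 54 (array([ 0.4804184 , -0.32066934]), 40.79789352416992, 11.9541597366333, 82.85529327392578) (array([ 0.48055722, -0.31963031]), np.float64(84.7666863213168))
tag 49 (array([ 0.48052206, -0.31984216]), 39.13058090209961, 11.9541597366333, 82.85529327392578) (array([ 0.48097876, -0.31834038]), np.float64(86.51335743516682))
foot 38 (array([ 0.47948822, -0.31868304]), 41.81157302856445, 32.18171310424805, 84.58287048339844)
pink 41 (array([ 0.54093176, -0.38846619]), 37.42402648925781, 9.081743240356445, -12.830131530761719)
```

View pics/t2.png

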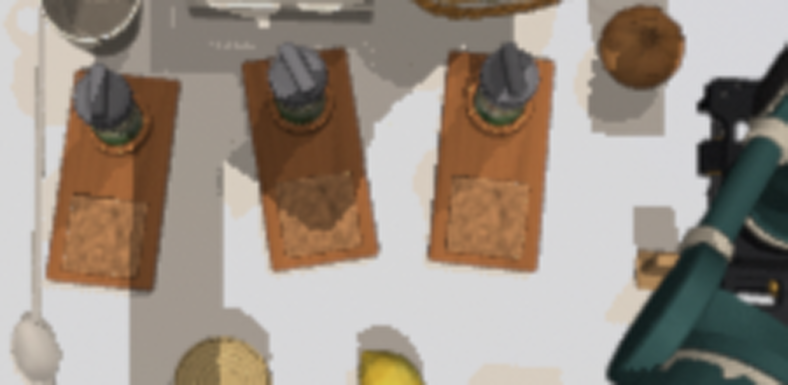

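The middle cap, at about (298,68) in the crop, has turned from −18° to about 27°, which is the 45° wanted. The left and right caps, at (103,95) and (510,72), are unchanged. Next I fetch the marker.

```bash
python3 - <<'E'
from h import *
from cell import *
r=rot(np.radians(85))
manip.set_gripper(.045,10)
manip.move_pose([.481,-.322,.13],r);manip.move_linear([.481,-.322,.043],.1)
s=manip.state();print(s["contact_force"])
manip.set_gripper(0,15);s=manip.state();print(s["gripper_width"],s["contact_force"],s["grasp_force"])
manip.move_linear([.481,-.322,.23],.2)
s=manip.state();print(s["gripper_width"],s["contact_force"],s["clock"])
pad=np.array([.538,-.0122])
manip.move_pose([*pad,.23],rot(np.radians(7.5)))
manip.move_linear([*pad,.09],.15)
s=manip.state();print(s["clock"],s["tool_pos"],s["contact_force"],s["gripper_width"])
for n in("top","scene"):
    c=cams.capture(n);np.savez(n+"3.npz",**c)
i=c["image"];u,v=proj(c,[*pad,.05])[0,:2].astype(int)
cv2.imwrite("pics/s3.png",cv2.resize(i[v-60:v+40,u-60:u+60],None,fx=5,fy=5,interpolation=cv2.INTER_CUBIC))
E
```

```text
[-0.05888149 -0.35074609 -0.67002751]
0.011955050811980717 [-0.54140821  0.68137738 -0.2644621 ] 14.98172947234707
0.011834443520604882 [-0.58595426 -0.35445289 -0.89321337] 19.2583
22.0167 [ 0.53893453 -0.01235155  0.09097097] [-0.31898127 -0.24506981 -1.06446899] 0.012007997126544642
```

View pics/s3.png

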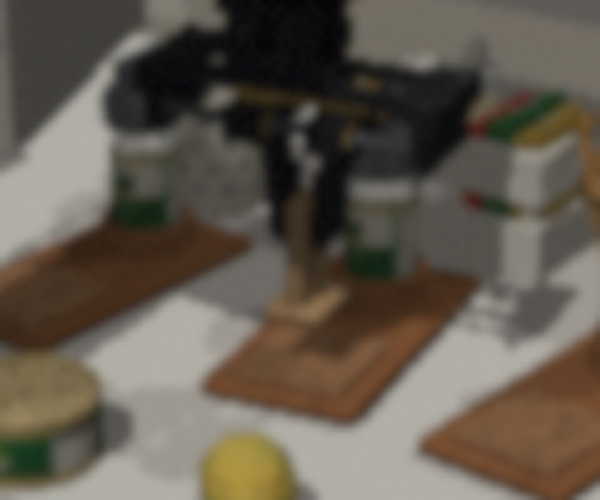

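The marker hangs level over the pad, with its foot at about (308,302) in the crop. I lower it until it touches.

```bash
python3 - <<'E'
from h import *
from cell import *
f0=manip.state()["contact_force"][2];pad=[.538,-.0122]
z=.064
while z>.054:
    manip.move_linear([*pad,z],.06);s=manip.state();f=s["contact_force"][2]-f0
    if f>2: break
    z-=.001
print(z,f,s["tool_pos"],s["clock"])
manip.set_gripper(.04,8);manip.dwell(.2)
print(manip.state()["contact_force"])
manip.move_linear([*pad,.2],.12)
manip.move_pose([.45,-.30,.28],rot(np.radians(45)))
print(manip.state()["clock"],manip.state()["contact_force"])
for n in("top","scene"):
    c=cams.capture(n);np.savez(n+"4.npz",**c);P=cloud(c);d=np.hypot(P[...,0]-.538,P[...,1]+.012)
    m=(d<.04)&(P[...,2]>.06);print(n,"tag",m.sum(),rect(P[m][:,:2]),P[m][:,2].max())
    if m.sum():
        m=(d<.05)&(P[...,2]>.0225)&(P[...,2]<.04);print("foot",m.sum(),rect(P[m][:,:2]))
    hsv=cv2.cvtColor(c["image"],cv2.COLOR_BGR2HSV);m=(hsv[...,0]<20)&(hsv[...,1]>70)&(P[...,2]>.004)&(P[...,2]<.022)&(np.hypot(P[...,0]-.59,P[...,1])<.12);m&=abs(P[...,1])<.075
    k,l,st,_=cv2.connectedComponentsWithStats(m.astype(np.uint8));i=1+np.argmax(st[1:,4])
    b=rect(P[l==i][:,:2]);t=np.radians(b[3]);print("board",b,"pad",b[0]-.055*np.array([np.cos(t),np.sin(t)]))
t=dict(np.load("top4.npz"))["image"][150:260,250:440];cv2.imwrite("pics/t4.png",cv2.resize(t,None,fx=4,fy=4,interpolation=cv2.INTER_CUBIC))
E
```

```text
0.057999999999999996 6.574551852101857 [ 0.5383331  -0.0123712   0.05901274] 24.2
[0.22682627 0.37742377 0.49895834]
27.5083 [-0.20971841  0.68838219 -0.70739948]
top tag 55 (array([ 0.53586261, -0.0102401 ]), 38.47477340698242, 11.847753524780273, 8.315041542053223) 0.0935744810395005
foot 92 (array([ 0.53660834, -0.00828462]), 55.946502685546875, 48.246891021728516, 18.595121383666992)
board (array([ 0.59164331, -0.00291094]), 199.2332000732422, 99.1205062866211, 7.776403427124023) pad [ 0.53714911 -0.01035286]
scene tag 100 (array([ 0.53738489, -0.01585242]), 43.16350555419922, 13.908836364746094, 7.306527137756348) 0.09092747645992794
foot 83 (array([ 0.53556622, -0.01682592]), 45.01388168334961, 36.296424865722656, 14.225536346435547)
board (array([ 0.58765375, -0.00957727]), 197.0877685546875, 98.91619110107422, 7.311611652374268) pad [ 0.53310097 -0.01657688]
```

View pics/t4.png

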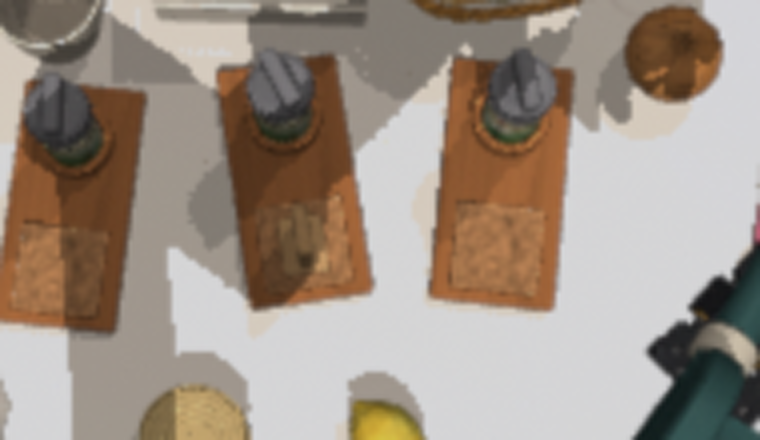

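The marker stands upright at (303,240) in the crop, in the middle of the middle stand's pad to within 1–4 mm. The turned cap shows at (280,82), and the rest is in place.

```bash
python3 -c "
from cell import *
print(order.close_job())"
```

```text
the job is handed in; nothing more can be done
None
```

The job is handed in: the middle jar's cap was the loose one, now turned on about 45°, and the marker stands upright in the middle of its pad to within about 1–4 mm; the left cap tested tight, and I left the right cap untested because only one is loose.

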